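Close up the relay box: modules home, cover snapped down, cam lock drawn tight

ROBOT

A 6-joint arm with a two-finger parallel gripper is mounted at the origin on a cart in front of the work surface, level with it; the furniture and walls round the work are solid. World frame = base frame: x ahead of the robot, y to its left, z up, the work surface at z = 0. Lengths are in m, angles in rad, forces in N, time in s.
With the tool pointing down it reaches from about 0.3 to 0.825 m from the base axis. Payload 5.4 kg.
Tool frame: the origin (TCP) lies at the very end of the fingers, on their centre line; the grasp point (between the pads) lies 19 mm behind it; z points along the fingers, y is the line along which they close (so a half turn about z gives the same grasp; the last joint's range is limited). The gripper opens to 92 mm and grips with 3 to 60 N. Pads are 20 mm wide; open, the fingers measure 128 mm over their backs; the gripper's body (75 mm by 189 mm) begins 69 mm behind the grasp point.
Start: joints at [-1.5, 0.158, 1.597, -0, 1.386, -0.21], TCP at [0.159, -0.552, 0.215] pointing down, gripper open.
Joint ranges: [-2.91, 2.91], [-0.94, 2.29], [0.18, 2.7], [-1.29, 4.43], [0.17, 2.64], [-3, 3]. Speed limits (rad/s): [2.57, 2.57, 3.14, 3.14, 3.14, 3.14].

INTERFACE

Orientations are given as a 3x3 rotation matrix whose columns are the frame's x, y, z axes.
In Python, from rig import * gives the robot as it stands. The module is installed in compiled form; this text tells all that it offers.
- The arm moves only by the tool servo_tool, never from a script. Its argument "motion" is a list that holds one entry, the list of rows, each a list of 5 numbers: the shift along the world's x, y, z in mm, then the turn about the world's z in degrees, then the gripper command: -1 is fully open, 1 is shut, values between are in proportion. In form: [[[dx, dy, dz, roll, claw], ...]]. A call has 1 to 5 rows; each row is the pose to reach, as a shift and turn from the pose commanded when the call began; what a row does not reach only later rows make up. A row lasts 1/8 s, in which the tool goes at most 62.5 mm and 10.7 degrees, less where a joint would pass 70% of its speed; a pose out of reach is approached as far as the arm can. A call with a gripper value outside its range is refused whole. The fingers move at their own pace and stop on an object; "squeeze" is the grip in N (left out, the last holds). Time passes only in rows, so rows that repeat a pose let the fingers close. It gives the time, the measured TCP pose, the force, the opening and the grip force at its end, in the units of the state.
- get_state(): the state, without advancing time (a new reading comes with each control period).
- read_camera(name): name is "side" or "top"; returns the picture (480x640x3 uint8, red, green, blue); there is no depth.
- camera_model(name): a dict with "intrinsics" (3x3 intrinsics, pixels), "origin" and "rotation" of the camera in the world. Camera axes: x right, y down, z forward; pixel columns grow to the right and rows downward; lengths in m; the calibration is good to about 2 mm. A picture is of the moment at which its call begins. camera_model takes no time and is no camera call.
- close_job(): hands the job in; it is judged then, once.
The state is a dict: "t": time; "qpos": joint angles; "dq": joint speeds; "joint_torque": joint torques, N m; "position": TCP position; "tool_rot": TCP orientation; "contact_force": force on the tool from outside, world axes, zero at the start; "wrist_torque": the same for the moment, N m; "finger_gap": finger opening in m; "grip_force": force on a finger pad.
Only numpy, scipy, OpenCV 4.12 (cv2) and the standard library are available. Lean on these libraries where they do the work, as an engineer would, in place of code of your own. Each camera call takes 0.05 s, during which the arm holds its last target. There are 200 camera calls.

TASK

The tester's relay box has been serviced and must be closed up again. First push the plug-in relay modules that stand proud in its bay fully home, then lay the loose cover over the bay with its stud towards the cam lock and press it down until both side catches have snapped over its edges and it lies flush. Finally turn the wing of the cam lock clockwise as far as it goes, so that its slot hooks the stud and draws the cover tight against the seal; do not disturb the bottles, the fuse carton and the screwdriver standing about.

Things in the scene. Friction and masses are not known exactly. Their poses are not given: they have to be found in the camera images.
- relay_box: Grey sheet-metal desk enclosure, 180 x 182 mm, 92 mm high in front to 178 mm behind, fixed to the bench. Origin under its middle; x runs from its low front to its high back, z up. Its top face slopes 25 degrees, rising away from the robot, and carries the open bay with the relay modules, the cover's seat and the cam lock.
- seat (a point): Centre of the open bay (56 mm up the slope x 100 mm across), in the plane of the sloping face. x uphill along the face, y across to the left, z square out of the face (tilted 25 deg). The cover belongs here, axes parallel, underside on the face. Side rails 8 mm high, inner faces at y = +-63.6 mm, lead-in chamfered. Tight position of the cover's origin: x = y = z = 0.
- foot_rail (a point): Middle of the inner face of the foot rail below the bay (seat x = -49 mm); the rail is 15 mm high with a sloping lead-in; axes as the seat's. The cover, once down but not yet drawn, may lie anywhere from this rail (origin at seat x = -7 mm) to touching the seals (x = -1 mm).
- seal (a point): Middle between the two black rubber seal strips that face the cover's upper edge (their faces at seat x = +41 mm, 6 mm high); each yields up to 4 mm under about 2.5 N when the cover is drawn against it. Axes as the seat's.
- catch_left (a point): Tip of the left spring catch's nose, 7 mm above the face (seat y = +59.5 mm, x = 0); catch 38 mm long along x, housing up to 18 mm high out to y = 85 mm. Above the nose it slopes outwards: a cover laid on rests some 12 mm proud. Both catches together let it past under some 6 to 14 N, then hold its edges down. Axes as the seat's.
- catch_right (a point): The same point of the right catch, seat y = -59.5 mm.
- cover: Loose cover: grey plate 84 (x) x 124 (y) x 6 mm, 0.13 to 0.21 kg, underside down on the bench at first. Origin at the centre of the plate's underside, z up. A tongue 14 mm wide, 6 mm thick runs from the middle of its +x edge to x = 68 mm and carries the stud. It goes on one way round: stud uphill, axes parallel to the seat's.
- cover_rib (a point): Middle of the top edge of the cover's black finger rib, at cover x = y = 0, z = 30 mm; the rib is 60 mm long along y, 10 mm thick along x and stands from z = 6 to 30 mm: the grip, and firm enough to press on.
- stud (a point): Top of the upright headed steel stud on the cover's tongue, at cover x = 58 mm, y = 0, z = 17 mm: shank 6 mm diameter, head 13 mm diameter from z = 13 to 17 mm.
- relay0 (a joint): How far relay module 0 stands proud of its home position, m, along the seat's z: 0 = fully home, at most 0.012. Contact friction of about 6 N must be overcome to push it; it stays where it is left.
- relay1 (a joint): The same for relay module 1.
- relay2 (a joint): The same for relay module 2.
- relay0_top (a point): Centre of the flat top of relay module 0, a dark plastic block 46 mm (uphill) x 26 mm (across), axes as the seat's. Three like modules stand side by side at seat y = -32, 0 and +32 mm in any order; two stand 6 to 10 mm proud, one is home. Home, the top lies 2 mm below the face (seat z = -2 mm); a proud one keeps the cover from going down.
- relay1_top (a point): The same point of relay module 1.
- relay2_top (a point): The same point of relay module 2.
- cam_lock (a joint): Angle of the cam lock, rad, growing clockwise as seen looking down on the face. Near 0 at the start: open, clear of the stud's place. From 0.4 its slot takes the stud, from 1.2 the cover is drawn home, end stop 1.5. Stays where left; turning takes 0.05 to 0.25 N m. Turn it past 0.3 only with the cover right down, else it jams.
- cam_wing (a point): Point on the cam lock's axis (seat x = 79 mm, y = 0), 30 mm above the face, turning with the wing. z along the axis. The wing is a black bar 42 mm long along this y, 9 mm thick along x, 19 to 42 mm above the face; at joint 0 it lies across the slope. The steel cam plate below reaches 38 mm out, 7.5 to 11.5 mm above the face, over the tongue, under the stud's head.
- dropper_bottle: Bystander: amber dropper bottle, 29 mm diameter, 90 mm tall, origin at the centre of its underside.
- fuse_carton: Bystander: small white carton 42 x 62 x 22 mm, origin at the centre of its underside.
- screwdriver: Bystander: small screwdriver, 150 mm long, lying on the bench, origin under its middle, long along its y axis.
- wash_bottle: Bystander: white wash bottle, 66 mm diameter, 199 mm tall with its bent spout, origin at its underside.

How it is judged:
By the outcome, as a careful person would: the job done as asked, in the order asked, and still so for the second after the job is handed in, with the robot touching nothing.
It also fails if it takes over 70 s, if anything falls off the work surface, if the arm or the gripper's body presses on something with over 40 N, if the wrist force passes 120 N, or if a joint passes its speed limit or range.

## Working session

There is one attempt and no reset: what is moved stays moved. The work goes in short steps, Python scripts to look and compute and a tool call to move; the robot and the scene stay as the last step left them, time stands still between calls to the robot, and variables do not carry over. Pictures are saved under pics/ and viewed, at most 10 in all, crops included, and the job is handed in when it is done.

Besides the shell and the picture viewer there is one more tool, called as name(argument=value, ...) on one line, values as JSON. servo_tool: Moves the arm, as the interface text tells. Its arguments: {"type":"object","properties":{"motion":{"type":"array","items":{"type":"array","items":{"type":"array","items":{"type":"number"}}}},"squeeze":{"type":"number"}},"required":["motion"]}

```bash
mkdir -p pics; python3 - <<'E'
from rig import *
import cv2,numpy as np
for n in("top","side"):
    cv2.imwrite(f"pics/{n}0.png",read_camera(n)[:,:,::-1]); m=camera_model(n); print(n,{k:np.round(v,4).tolist() for k,v in m.items()})
s=get_state(); print(s["t"],s["position"],np.round(s["tool_rot"],3).tolist(),s["finger_gap"],s["contact_force"])
E
```

```text
top {'intrinsics': [[456.8697, 0.0, 322.9872], [0.0, 456.8697, 233.3056], [0.0, 0.0, 1.0]], 'origin': [0.3217, -0.1225, 1.2272], 'rotation': [[-0.0274, -0.983, 0.1817], [-0.9996, 0.0285, 0.0032], [-0.0083, -0.1815, -0.9834]]}
side {'intrinsics': [[564.8295, 0.0, 316.3655], [0.0, 564.8295, 243.3618], [0.0, 0.0, 1.0]], 'origin': [0.4028, -1.3035, 0.7016], 'rotation': [[0.9941, -0.0446, 0.0985], [-0.1081, -0.4114, 0.905], [0.0001, -0.9104, -0.4138]]}
0.1 [ 0.15928411 -0.55190192  0.21371804] [[0.961, 0.277, -0.0], [0.277, -0.961, 0.002], [0.0, -0.002, -1.0]] 0.09169813555152924 [-0.23764657  0.75230611 -0.90156599]
```

View pics/top0.png

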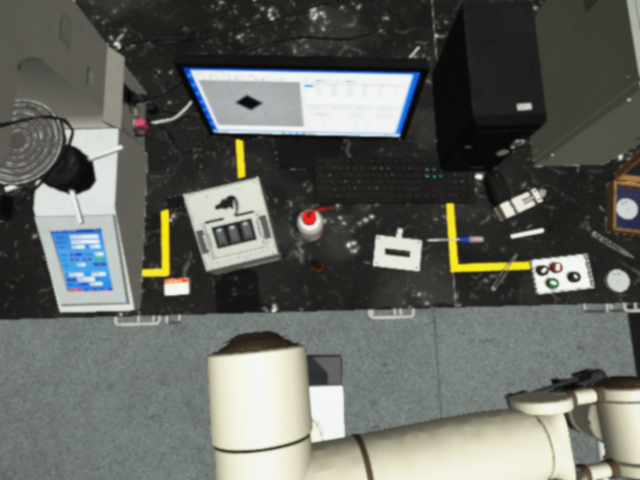

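View pics/side0.png

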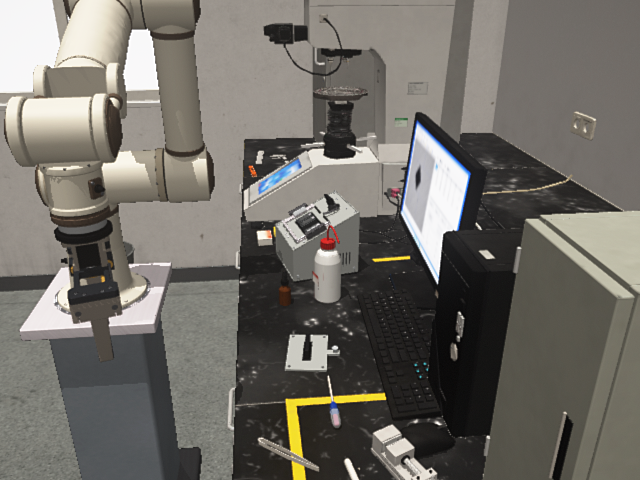

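The top view shows the box around (232,225), the cover at (398,252), the wash bottle at (310,222), the dropper bottle at (317,266), the carton at (176,287) and the screwdriver at (455,240). In the side view the box is at (318,238) and the cover at (308,352). I'll enlarge both.

```bash
python3 - <<'E'
import cv2,numpy as np
t=cv2.imread("pics/top0.png");s=cv2.imread("pics/side0.png")
def c(im,x,y,w,h,k): return cv2.resize(im[y:y+h,x:x+w],None,fx=k,fy=k,interpolation=cv2.INTER_CUBIC)
cv2.imwrite("pics/box.png",np.hstack([c(t,180,170,100,110,4),c(s,268,185,100,110,4)]))
cv2.imwrite("pics/cov.png",np.hstack([c(t,365,220,66,60,6),c(s,280,325,66,60,6)]))
E
```

```text
(no output)
```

View pics/box.png

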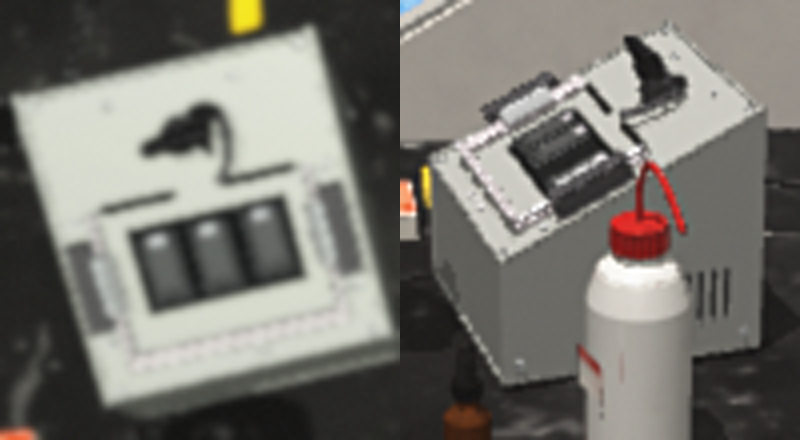

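View pics/cov.png

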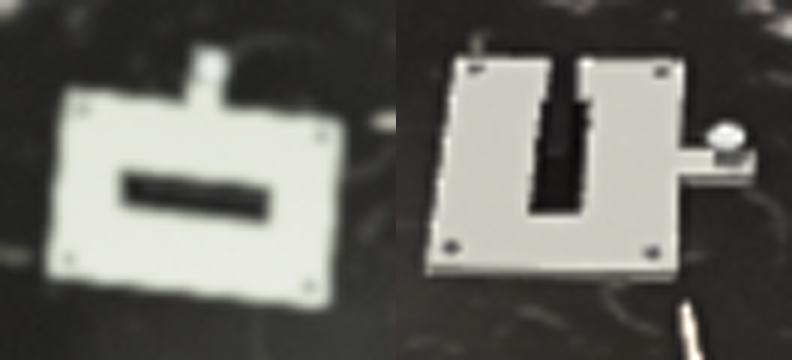

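Box crop: the bay corners in the top view are at (212.5,228), (251,219), (256,239.5) and (218,248). The wing is nearly across the slope and the cam is open. In the side view the right and left relays look like candidates for proud. Cover crop: the plate corners, the rib and the stud are clear in both views. Next I fit both poses.

```bash
cat > h.py <<'E'
from rig import *
import cv2,numpy as np
from scipy.optimize import least_squares
from scipy.spatial.transform import Rotation as R
M={n:camera_model(n) for n in("top","side")}
def proj(n,P):
    m=M[n]; c=(np.atleast_2d(P)-m["origin"])@np.array(m["rotation"]); p=c@np.array(m["intrinsics"]).T
    return p[:,:2]/p[:,2:]
def Rz(a): return R.from_euler('z',a).as_matrix()
RS=R.from_euler('y',-25,degrees=True).as_matrix()  # seat axes in box frame
E
cat > fit.py <<'E'
from h import *
T=lambda u,v:(180+u/4,170+v/4); S=lambda u,v:(268+(u-400)/4,185+v/4)
box={'top':[((-90,91,92),T(105,403)),((-90,-91,92),T(393,335)),((90,91,178),T(12,97)),((90,-91,178),T(318,28))],
'side':[((-90,-91,92),S(500,262)),((90,-91,178),S(765,108)),((90,91,178),S(668,25)),((-90,91,92),S(432,155)),((-90,-91,0),S(508,383)),((90,-91,0),S(760,347))]}
seat={'top':[((28,50,0),T(130,232)),((28,-50,0),T(285,197)),((-28,-50,0),T(305,278)),((-28,50,0),T(153,312)),((44,50,6),T(103,210)),((44,-50,6),T(292,167))],
'side':[((-28,50,0),S(512,150)),((28,50,0),S(580,108))]}
def res(p,full=False):
    B=Rz(p[2]);o=np.array([p[0],p[1],0]); so=np.array([p[3],0,p[4]]);out=[]
    for n in box:
        P=np.array([a for a,_ in box[n]])/1e3; out.append(proj(n,o+P@B.T)-[q for _,q in box[n]])
        use=[(a,q) for a,q in seat[n] if abs(a[0])<40]
        P=np.array([a for a,_ in use])/1e3; out.append(proj(n,o+(so+P@RS.T)@B.T)-[q for _,q in use])
    if full: print([np.round(x,1).tolist() for x in out])
    return np.concatenate(out).ravel()
r=least_squares(res,[.5,.1,0,0,.135],loss='soft_l1');res(r.x,True);p=r.x
B=Rz(p[2]);print("box",p,np.degrees(p[2]),"seat",np.array([p[0],p[1],0])+B@[p[3],0,p[4]])
C=lambda u,v:(365+u/6,220+v/6); D=lambda u,v:(280+(u-396)/6,325+v/6)
cov={'top':[((42,62,6),C(65,88)),((42,-62,6),C(345,118)),((-42,-62,6),C(330,308)),((-42,62,6),C(47,278)),((58,0,17),C(209,62))],
'side':[((-42,62,6),D(455,58)),((42,62,6),D(685,62)),((42,-62,6),D(677,272)),((-42,-62,6),D(428,268)),((58,0,17),D(726,134))]}
def rc(p,full=False):
    out=[proj(n,[p[0],p[1],0]+np.array([a for a,_ in cov[n]])/1e3@Rz(p[2]).T)-[q for _,q in cov[n]] for n in cov]
    if full: print([np.round(x,1).tolist() for x in out])
    return np.concatenate(out).ravel()
r=least_squares(rc,[.4,-.3,0],loss='soft_l1');rc(r.x,True);print("cover",r.x,np.degrees(r.x[2]))
E
python3 fit.py
```

```text
[[[0.4, -0.5], [-0.3, -0.1], [0.4, -1.1], [-1.3, -0.9]], [[-0.6, -1.1], [0.5, -1.5], [1.2, -0.4], [-0.2, 0.3]], [[-0.6, -0.4], [0.1, -1.4], [0.5, -2.6], [-1.1, 0.2], [-2.0, 1.2], [-0.7, 0.5]], [[-1.8, 0.0], [-1.4, 0.5]]]
box [ 0.55263787  0.10292091  0.20405677 -0.01961114  0.11872997] 11.69159142699757 seat [0.53343361 0.09894684 0.11872997]
[[[1.2, -0.4], [0.2, -0.4], [0.4, -1.3], [1.3, -1.4], [1.1, -0.1]], [[-0.5, -1.0], [-0.7, -1.0], [-0.2, -1.2], [-0.7, -1.4], [-0.2, -0.7]]]
cover [ 0.49020728 -0.32058086 -0.13957502] -7.997059476226257
```

```bash
sed -i 's/so=np.array(\[p\[3\],0,p\[4\]\])/so=np.array([p[3],0,.0925+(p[3]+.09)*.4705])/; s/\[.5,.1,0,0,.135\]/[.5,.1,0,0]/; s/,p\[4\]\])/,.0925+(p[3]+.09)*.4705])/; s#T=lambda u,v:.*#T=lambda u,v:(179.6+u/4,169.6+v/4); S=lambda u,v:(267.6+(u-400)/4,184.6+v/4)#' fit.py
cat >> fit.py <<'E'
so=np.array([p[3],0,.0925+(p[3]+.09)*.4705]);o=np.array([p[0],p[1],0])
W=lambda q:np.round((o+B@(so+RS@(np.array(q)/1e3)))*1e3,1)
for k in(-32,0,32): print("relay",k,W((0,k,-2)))
print("wing",W((79,0,30)),"uphill dir",B[:,0])
# bystander bases by top px, z=0
m=M['top']
for n,px in(("wash",(311,232)),("drop",(317,268)),("carton",(176,288)),("cap",(309,213))):
    d=np.array(m["rotation"])@np.linalg.solve(m["intrinsics"],[*px,1]); print(n,np.array(m["origin"])-d*m["origin"][2]/d[2])
E
python3 fit.py
```

```text
[[[0.6, -0.2], [-0.1, 0.1], [0.7, -0.9], [-1.0, -0.6]], [[-0.9, -0.7], [0.5, -1.2], [1.1, 0.1], [-0.5, 0.8]], [[-0.1, -0.1], [0.6, -1.1], [1.0, -2.3], [-0.5, 0.6], [-1.5, 1.5], [-0.2, 0.8]], [[-1.9, -1.6], [-1.4, -1.2]]]
box [ 0.55304158  0.10337237  0.20333811 -0.0212871 ] 11.650415298003875 seat [0.53219304 0.09907365 0.12482942]
[[[1.2, -0.4], [0.2, -0.4], [0.4, -1.3], [1.3, -1.4], [1.1, -0.1]], [[-0.5, -1.0], [-0.7, -1.0], [-0.2, -1.2], [-0.7, -1.4], [-0.2, -0.7]]]
cover [ 0.49020728 -0.32058086 -0.13957502] -7.997059476226257
relay -32 [539.5  67.9 123. ]
relay 0 [533.   99.2 123. ]
relay 32 [526.6 130.6 123. ]
wing [589.9 111.  185.4] uphill dir [0.97939794 0.20193978 0.        ]
wash [ 0.55303977 -0.08586202  0.        ]
drop [ 0.45391465 -0.09978654  0.        ]
carton [0.41089076 0.27929842 0.        ]
cap [ 0.60644287 -0.08156073  0.        ]
```

servo_tool(motion=[[[20, 0, 60, 0, 1], [40, 40, 100, 0, 1], [60, 90, 110, 0, 1], [90, 140, 110, 0, 1], [120, 190, 110, 0, 1]]], squeeze=20)

```text
t: 0.72
position: [0.2799, -0.3607, 0.3244]
tool_rot: [[0.961, 0.276, 0.0], [0.276, -0.961, 0.0], [0.0, -0.0, -1.0]]
contact_force: [0.7, -0.2, -0.4]
finger_gap: 0.0439
grip_force: 0.0
```

servo_tool(motion=[[[30, 50, 0, 0, 1], [60, 105, 0, -1, 1], [90, 160, 0, -2, 1], [120, 215, 0, -3, 1], [150, 270, 0, -4.4, 1]]])

```text
t: 1.35
position: [0.4295, -0.091, 0.3244]
tool_rot: [[0.979, 0.202, 0.0], [0.202, -0.979, -0.0], [0.0, 0.0, -1.0]]
contact_force: [0.6, -1.6, 0.2]
finger_gap: 0.0005
grip_force: 0.0
```

servo_tool(motion=[[[35, 50, 0, 0, 1], [70, 100, -30, 0, 1], [105, 158, -80, 0, 1], [105, 158, -130, 0, 1], [105, 158, -160, 0, 1]]])

```text
t: 1.98
position: [0.5325, 0.0667, 0.1609]
tool_rot: [[0.979, 0.205, -0.005], [0.205, -0.979, 0.001], [-0.004, -0.002, -1.0]]
contact_force: [0.4, -0.4, 0.4]
finger_gap: 0.0004
grip_force: 0.0
```

servo_tool(motion=[[[0, 0, -10, 0, 1], [0, 0, -18, 0, 1], [0, 0, -24, 0, 1], [0, 0, -28, 0, 1], [0, 0, -30, 0, 1]]])

```text
t: 2.6
position: [0.5344, 0.0648, 0.1351]
tool_rot: [[0.979, 0.202, 0.001], [0.202, -0.979, -0.0], [0.001, 0.0, -1.0]]
contact_force: [-0.9, -0.1, -0.2]
finger_gap: 0.0003
grip_force: 0.0
```

servo_tool(motion=[[[0, 2, -2, 0, 1], [0, 2, -4, 0, 1], [0, 2, -6, 0, 1], [0, 2, -6, 0, 1]]])

```text
t: 3.1
position: [0.5339, 0.067, 0.1284]
tool_rot: [[0.979, 0.203, -0.0], [0.203, -0.979, 0.0], [-0.0, -0.0, -1.0]]
contact_force: [-0.7, -0.0, -0.5]
finger_gap: 0.0002
grip_force: 0.0
```

servo_tool(motion=[[[0, 0, -2, 0, 1], [0, 0, -3, 0, 1], [0, 0, -4, 0, 1], [0, 0, -4, 0, 1]]])

```text
t: 3.6
position: [0.5344, 0.067, 0.1255]
tool_rot: [[0.979, 0.203, 0.001], [0.203, -0.979, -0.0], [0.001, 0.0, -1.0]]
contact_force: [-2.0, -0.3, 6.6]
finger_gap: 0.0005
grip_force: 2.9
```

servo_tool(motion=[[[0, 0, -1, 0, 1], [0, 0, -2, 0, 1], [0, 0, -3, 0, 1], [0, 0, -3, 0, 1]]])

```text
t: 4.1
position: [0.5347, 0.067, 0.125]
tool_rot: [[0.979, 0.203, 0.001], [0.203, -0.979, -0.0], [0.001, 0.001, -1.0]]
contact_force: [-8.4, 0.4, 19.0]
finger_gap: 0.0006
grip_force: 10.8
```

servo_tool(motion=[[[0, 0, 15, 0, 1], [-4, 15, 22, 0, 1], [-7, 32, 18, 0, 1], [-7, 32, 13, 0, 1], [-7, 32, 10, 0, 1]]])

```text
t: 4.72
position: [0.5271, 0.1003, 0.1315]
tool_rot: [[0.979, 0.203, 0.0], [0.203, -0.979, 0.002], [0.001, -0.002, -1.0]]
contact_force: [-1.1, 3.1, 7.5]
finger_gap: 0.0005
grip_force: 3.0
```

servo_tool(motion=[[[0, 0, -3, 0, 1], [0, 0, -6, 0, 1], [0, 0, -9, 0, 1], [0, 0, -10, 0, 1], [0, 0, -10, 0, 1]]])

```text
t: 5.35
position: [0.5288, 0.0997, 0.1253]
tool_rot: [[0.979, 0.203, 0.004], [0.203, -0.979, 0.001], [0.004, -0.0, -1.0]]
contact_force: [-7.1, 3.5, 23.9]
finger_gap: 0.0006
grip_force: 12.0
```

servo_tool(motion=[[[0, 0, 18, 0, 1], [-4, 15, 25, 0, 1], [-7, 31, 22, 0, 1], [-7, 31, 16, 0, 1], [-7, 31, 10, 0, 1]]])

```text
t: 5.98
position: [0.52, 0.1306, 0.1309]
tool_rot: [[0.979, 0.203, -0.0], [0.203, -0.979, 0.001], [0.0, -0.001, -1.0]]
contact_force: [-0.3, 3.4, 7.5]
finger_gap: 0.0005
grip_force: 3.1
```

servo_tool(motion=[[[0, 0, -3, 0, 1], [0, 0, -6, 0, 1], [0, 0, -9, 0, 1], [0, 0, -10, 0, 1], [0, 0, -10, 0, 1]]])

```text
t: 6.6
position: [0.5219, 0.1305, 0.1253]
tool_rot: [[0.979, 0.202, 0.004], [0.202, -0.979, 0.001], [0.004, -0.001, -1.0]]
contact_force: [-7.2, 2.6, 22.5]
finger_gap: 0.0005
grip_force: 11.2
```

servo_tool(motion=[[[0, 0, 60, 0, -1], [0, 0, 120, 0, -1], [-10, -20, 175, -4, -1], [-15, -60, 200, -8, -1], [-20, -120, 200, -12, -1]]])

```text
t: 7.22
position: [0.501, 0.009, 0.3238]
tool_rot: [[1.0, -0.006, 0.005], [-0.006, -1.0, -0.001], [0.005, 0.001, -1.0]]
contact_force: [1.2, -0.4, -0.4]
finger_gap: 0.049
grip_force: 0.0
```

servo_tool(motion=[[[0, -60, 0, -2, -1], [-2, -120, 0, -4, -1], [-5, -180, 0, -6, -1], [-8, -240, 0, -7.6, -1], [-11, -300, 0, -7.6, -1]]])

```text
t: 7.85
position: [0.4883, -0.2923, 0.3205]
tool_rot: [[0.99, -0.139, -0.001], [-0.139, -0.99, 0.001], [-0.001, -0.001, -1.0]]
contact_force: [1.1, -0.1, 0.6]
finger_gap: 0.0917
grip_force: 0.0
```

servo_tool(motion=[[[0, -31, -60, 0, -1], [0, -31, -120, 0, -1], [0, -31, -180, 0, -1], [0, -31, -240, 0, -1], [0, -31, -250, 0, -1]]])

```text
t: 8.48
position: [0.4855, -0.3181, 0.066]
tool_rot: [[0.99, -0.138, -0.008], [-0.138, -0.99, 0.008], [-0.009, -0.007, -1.0]]
contact_force: [-0.3, 0.5, 0.1]
finger_gap: 0.0922
grip_force: 0.0
```

```bash
python3 - <<'E'
from rig import *
import cv2,numpy as np
t=read_camera("top")[:,:,::-1];s=read_camera("side")[:,:,::-1]
def c(im,x,y,w,h,k): return cv2.resize(np.ascontiguousarray(im[y:y+h,x:x+w]),None,fx=k,fy=k,interpolation=cv2.INTER_CUBIC)
cv2.imwrite("pics/g1.png",np.hstack([c(s,268,185,100,110,4),c(s,260,300,100,110,4)]))
cv2.imwrite("pics/t1.png",t);cv2.imwrite("pics/s1.png",s)
st=get_state();print(st["t"],st["position"],st["tool_rot"][0],st["finger_gap"],st["contact_force"],st["qpos"])
E
```

```text
8.575 [ 0.48853181 -0.32083024  0.07104008] [ 0.99044168 -0.13792425 -0.00147935] 0.09193227827880408 [ 0.14459301 -0.72262486  0.69439315] [-7.87643431e-01  3.33816198e-01  1.68818849e+00 -1.11678505e-04
  1.12158375e+00  9.21565979e-01]
```

View pics/g1.png

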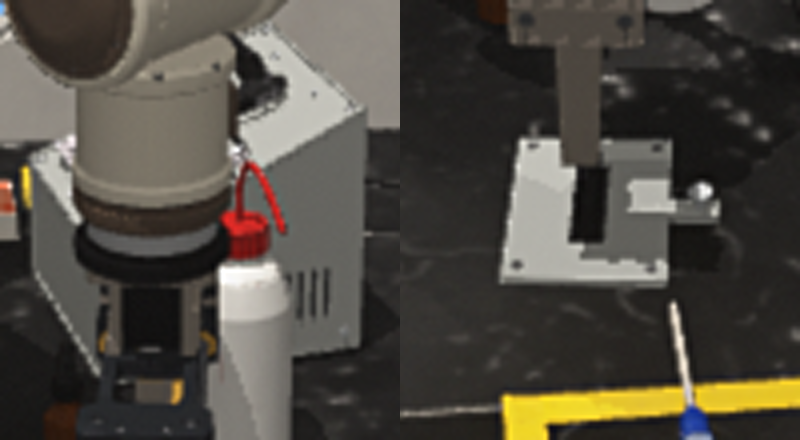

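Right panel: the finger sits in line with the rib at about (585,200), with the cover undisturbed. The bay is hidden by the arm in the left panel. I'll descend and grip the rib by its ends.

servo_tool(motion=[[[2, 0, -30, 0, -1], [2, 0, -50, 0, -1], [2, 0, -57, 0, -1], [2, 0, -57, 0, 0], [2, 0, -57, 0, 1]]], squeeze=20)

```text
t: 9.2
position: [0.4917, -0.3217, 0.0158]
tool_rot: [[0.99, -0.138, 0.001], [-0.138, -0.99, -0.001], [0.002, 0.001, -1.0]]
contact_force: [-0.3, -0.5, -0.5]
finger_gap: 0.0739
grip_force: 0.0
```

servo_tool(motion=[[[0, 0, 0, 0, 1], [0, 0, 0, 0, 1], [0, 0, 0, 0, 1]]])

```text
t: 9.57
position: [0.4914, -0.3211, 0.0153]
tool_rot: [[0.99, -0.138, 0.001], [-0.138, -0.99, -0.0], [0.001, 0.0, -1.0]]
contact_force: [-0.4, 1.8, 5.4]
finger_gap: 0.0599
grip_force: 20.0
```

servo_tool(motion=[[[0, 0, 20, 0, 1], [0, 0, 60, 0, 1], [0, 0, 110, 0, 1], [-5, 0, 165, 0, 1], [-15, 20, 215, 3, 1]]])

```text
t: 10.2
position: [0.4758, -0.3018, 0.2328]
tool_rot: [[0.996, -0.086, 0.001], [-0.086, -0.996, -0.002], [0.002, 0.002, -1.0]]
contact_force: [0.7, -0.4, -0.6]
finger_gap: 0.0592
grip_force: 20.0
```

servo_tool(motion=[[[-5, 50, 40, 3, 1], [-15, 105, 50, 6, 1], [-25, 160, 50, 9, 1], [-35, 215, 50, 12, 1], [-45, 270, 50, 15, 1]]])

```text
t: 10.82
position: [0.4303, -0.0295, 0.2805]
tool_rot: [[0.984, 0.176, 0.001], [0.176, -0.984, -0.001], [0.001, 0.001, -1.0]]
contact_force: [0.1, 0.6, -0.6]
finger_gap: 0.0597
grip_force: 20.0
```

servo_tool(motion=[[[-8, 40, -30, 1.65, 1], [-15, 80, -80, 1.65, 1], [-24, 104, -110, 1.65, 1], [-24, 104, -130, 1.65, 1], [-24, 104, -130, 1.65, 1]]])

```text
t: 11.45
position: [0.4057, 0.0732, 0.1489]
tool_rot: [[0.979, 0.204, -0.003], [0.204, -0.979, -0.0], [-0.003, -0.001, -1.0]]
contact_force: [-0.1, -0.2, -1.2]
finger_gap: 0.0599
grip_force: 20.0
```

```bash
python3 - <<'E'
from rig import *
import cv2,numpy as np
t=read_camera("top")[:,:,::-1];s=read_camera("side")[:,:,::-1]
def c(im,x,y,w,h,k): return cv2.resize(np.ascontiguousarray(im[y:y+h,x:x+w]),None,fx=k,fy=k,interpolation=cv2.INTER_CUBIC)
cv2.imwrite("pics/g2.png",np.hstack([c(t,170,165,130,150,3),c(s,210,150,130,150,3)]))
st=get_state();print(st["t"],st["position"],st["tool_rot"][0],st["finger_gap"],st["contact_force"],st["qpos"])
E
```

```text
11.55 [0.40768938 0.07269161 0.15086504] [0.97915303 0.20311649 0.00173999] 0.05976643294864682 [ 0.13234496 -0.36269914 -1.620461  ] [-1.17156870e-01 -2.22235965e-01  2.09777419e+00 -1.70211991e-04
  1.26428334e+00  1.24915033e+00]
```

View pics/g2.png

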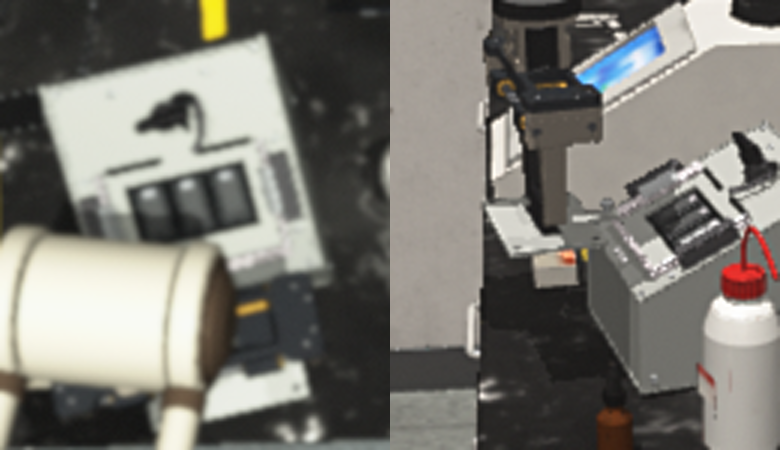

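The cover is held level with the stud uphill, and the bay shows all three relays level. I'll now pre-tilt the cover by pressing its tongue on the low part of the face.

servo_tool(motion=[[[0, 0, -20, 0, 1], [0, 0, -36, 0, 1], [0, 0, -42, 0, 1], [0, 0, -48, 0, 1], [0, 0, -54, 0, 1]]])

```text
t: 12.18
position: [0.4071, 0.0726, 0.0964]
tool_rot: [[0.979, 0.203, -0.0], [0.203, -0.979, -0.001], [-0.0, 0.0, -1.0]]
contact_force: [-4.1, -1.0, 1.8]
finger_gap: 0.0593
grip_force: 20.0
```

servo_tool(motion=[[[0, 0, -5, 0, 1], [0, 0, -10, 0, 1], [0, 0, -14, 0, 1], [0, 0, -14, 0, 1]]])

```text
t: 12.68
position: [0.4078, 0.073, 0.0818]
tool_rot: [[0.979, 0.203, 0.002], [0.203, -0.979, 0.0], [0.001, 0.0, -1.0]]
contact_force: [-0.3, -0.5, 0.8]
finger_gap: 0.0599
grip_force: 20.0
```

```bash
python3 - <<'E'
from rig import *
import cv2,numpy as np
s=read_camera("side")[:,:,::-1]
def c(im,x,y,w,h,k): return cv2.resize(np.ascontiguousarray(im[y:y+h,x:x+w]),None,fx=k,fy=k,interpolation=cv2.INTER_CUBIC)
cv2.imwrite("pics/g3.png",c(s,210,150,150,120,5))
E
```

```text
(no output)
```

View pics/g3.png

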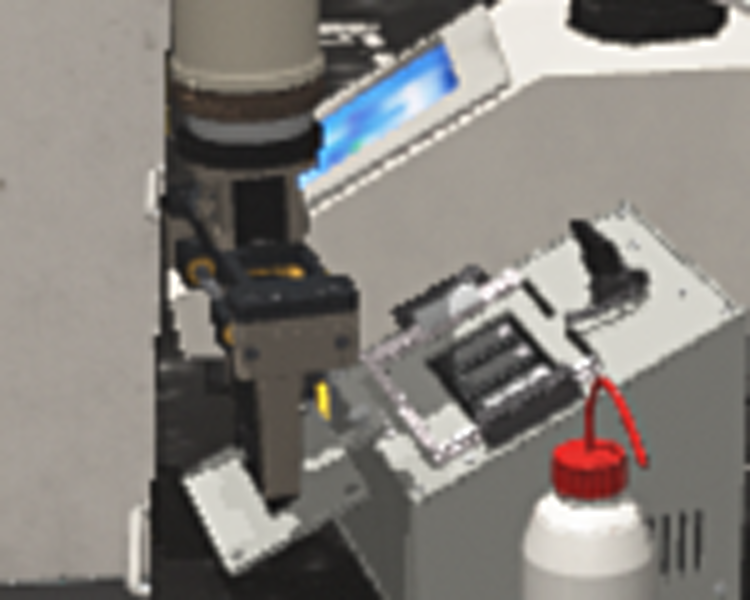

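The picture shows the cover tilted nearly parallel to the face, and all the relays down. I'll lift it and bring it to the seat along the face normal.

servo_tool(motion=[[[-5, -1, 40, 0, 1], [-5, -1, 85, 0, 1], [20, 4, 115, 0, 1], [60, 12, 115, 0, 1], [90, 19, 110, 0, 1]]])

```text
t: 13.35
position: [0.4992, 0.0924, 0.1926]
tool_rot: [[0.979, 0.203, 0.003], [0.203, -0.979, 0.0], [0.003, 0.0, -1.0]]
contact_force: [-0.3, -0.5, -0.8]
finger_gap: 0.0593
grip_force: 20.0
```

servo_tool(motion=[[[0, 0, -8, 0, 1], [6, 1, -20, 0, 1], [10, 2, -30, 0, 1], [13, 2.5, -36, 0, 1], [13, 2.5, -36, 0, 1]]])

```text
t: 13.98
position: [0.5096, 0.0945, 0.1551]
tool_rot: [[0.979, 0.203, -0.001], [0.203, -0.979, 0.0], [-0.001, -0.0, -1.0]]
contact_force: [0.0, 0.5, -0.6]
finger_gap: 0.0595
grip_force: 20.0
```

```bash
python3 - <<'E'
from rig import *
import cv2,numpy as np
t=read_camera("top")[:,:,::-1];s=read_camera("side")[:,:,::-1]
def c(im,x,y,w,h,k): return cv2.resize(np.ascontiguousarray(im[y:y+h,x:x+w]),None,fx=k,fy=k,interpolation=cv2.INTER_CUBIC)
cv2.imwrite("pics/g4.png",np.hstack([c(t,180,165,100,120,4),c(s,265,165,100,120,4)]))
st=get_state();print(st["t"],st["position"],st["contact_force"],st["wrist_torque"])
E
```

```text
14.075 [0.51011979 0.09447726 0.15589413] [-0.53780252  0.53904756 -1.97453402] [-0.02097957  0.03898075  0.05098188]
```

View pics/g4.png

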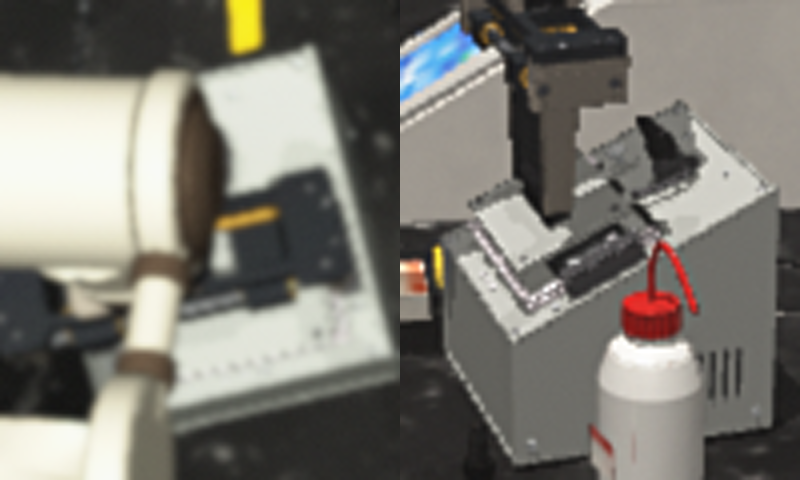

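Side view: the cover is tilted parallel over the bay and lined up, about 10 mm above the catches, with the lower edge just inside the foot rail. I'll lower it further.

servo_tool(motion=[[[1, 0, -3, 0, 1], [2, 0.5, -6, 0, 1], [4, 1, -9, 0, 1], [4, 1, -9, 0, 1]]])

```text
t: 14.58
position: [0.5142, 0.0952, 0.1465]
tool_rot: [[0.979, 0.204, -0.0], [0.204, -0.979, -0.001], [-0.0, 0.001, -1.0]]
contact_force: [-0.7, -0.8, -1.3]
finger_gap: 0.0595
grip_force: 20.0
```

servo_tool(motion=[[[1, 0, -2, 0, 1], [1, 0.5, -3, 0, 1], [1, 0.5, -4, 0, 1], [1, 0.5, -4, 0, 1]]])

```text
t: 15.08
position: [0.5154, 0.0959, 0.144]
tool_rot: [[0.979, 0.204, 0.001], [0.204, -0.979, -0.0], [0.001, 0.0, -1.0]]
contact_force: [-4.4, -1.5, 7.3]
finger_gap: 0.0599
grip_force: 20.0
```

servo_tool(motion=[[[0.5, 0, -1, 0, 1], [1, 0, -2.5, 0, 1], [1.5, 0.3, -4, 0, 1], [1.5, 0.3, -4, 0, 1]]])

```text
t: 15.58
position: [0.518, 0.0964, 0.1402]
tool_rot: [[0.979, 0.204, 0.004], [0.204, -0.979, -0.0], [0.003, 0.001, -1.0]]
contact_force: [1.1, 0.1, 6.2]
finger_gap: 0.0596
grip_force: 20.0
```

servo_tool(motion=[[[0.5, 0, -1, 0, 1], [1, 0, -2.5, 0, 1], [1.5, 0.3, -4, 0, 1], [1.5, 0.3, -4, 0, 1]]])

```text
t: 16.08
position: [0.5196, 0.0968, 0.1361]
tool_rot: [[0.979, 0.204, 0.004], [0.204, -0.979, 0.0], [0.004, 0.001, -1.0]]
contact_force: [-1.0, 0.1, 4.7]
finger_gap: 0.0595
grip_force: 20.0
```

servo_tool(motion=[[[0, 0, -1, 0, 1], [0.5, 0, -2, 0, 1], [0.5, 0, -3, 0, 1], [0.5, 0, -3, 0, 1]]])

```text
t: 16.58
position: [0.5199, 0.0967, 0.1348]
tool_rot: [[0.979, 0.204, 0.003], [0.204, -0.979, 0.0], [0.003, 0.001, -1.0]]
contact_force: [-5.0, -0.8, 16.9]
finger_gap: 0.0596
grip_force: 20.0
```

servo_tool(motion=[[[0, 0, -1.5, 0, 1], [0, 0, -1.5, 0, 1], [0, 0, 2, 0, -0.5], [0, 0, 2, 0, -0.5], [0, 0, 2, 0, -0.5]]])

```text
t: 17.2
position: [0.518, 0.0967, 0.1328]
tool_rot: [[0.979, 0.203, -0.001], [0.203, -0.979, 0.0], [-0.001, -0.0, -1.0]]
contact_force: [0.7, -0.0, 0.1]
finger_gap: 0.0687
grip_force: 0.0
```

servo_tool(motion=[[[0, 0, 20, 0, -0.5], [0, 0, 60, 0, 1], [-20, -4, 100, 0, 1], [-60, -40, 110, 0, 1], [-110, -80, 110, 0, 1]]])

```text
t: 17.82
position: [0.4094, 0.0168, 0.2444]
tool_rot: [[0.979, 0.205, 0.002], [0.205, -0.979, -0.001], [0.002, 0.001, -1.0]]
contact_force: [0.0, -1.3, 0.5]
finger_gap: 0.0311
grip_force: 0.0
```

```bash
python3 - <<'E'
from rig import *
import cv2,numpy as np
t=read_camera("top")[:,:,::-1];s=read_camera("side")[:,:,::-1]
def c(im,x,y,w,h,k): return cv2.resize(np.ascontiguousarray(im[y:y+h,x:x+w]),None,fx=k,fy=k,interpolation=cv2.INTER_CUBIC)
cv2.imwrite("pics/g5.png",np.hstack([c(t,180,165,100,120,4),c(s,265,180,100,120,4)]))
st=get_state();print(st["t"],st["position"],st["contact_force"],st["finger_gap"])
E
```

```text
17.925 [0.40612003 0.01582548 0.24236891] [ 0.17799361  0.44475824 -0.03143479] 0.02286640020490618
```

View pics/g5.png

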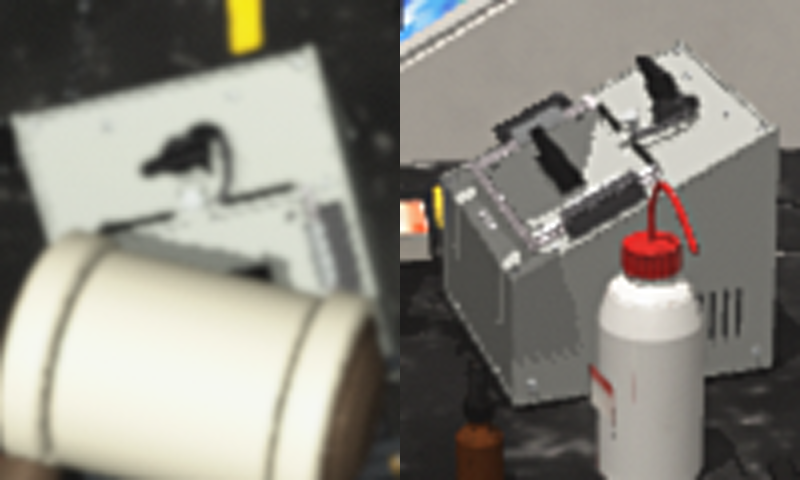

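The cover looks flush between the rails and catches, upper edge at the seals, stud by the open cam plate. I'll do one firm check press on the rib with closed fingers.

servo_tool(motion=[[[50, 40, 0, 0, 1], [110, 80, -10, 0, 1], [111, 80, -50, 0, 1], [111, 80, -78, 0, 1], [111, 80, -82, 0, 1]]])

```text
t: 18.55
position: [0.5192, 0.0983, 0.1586]
tool_rot: [[0.979, 0.204, -0.006], [0.204, -0.979, 0.001], [-0.006, -0.002, -1.0]]
contact_force: [0.0, 0.8, -0.4]
finger_gap: 0.0006
grip_force: 0.0
```

servo_tool(motion=[[[0, 0, -3, 0, 1], [0, 0, -6, 0, 1], [0, 0, -9, 0, 1], [0, 0, -11, 0, 1], [0, 0, -11, 0, 1]]])

```text
t: 19.18
position: [0.5211, 0.0975, 0.1514]
tool_rot: [[0.979, 0.203, 0.001], [0.203, -0.979, -0.0], [0.001, 0.0, -1.0]]
contact_force: [-0.9, -0.3, 3.7]
finger_gap: 0.0002
grip_force: 1.6
```

servo_tool(motion=[[[0, 0, -1.5, 0, 1], [0, 0, -3, 0, 1], [0, 0, -4.5, 0, 1], [0, 0, -4.5, 0, 1]]])

```text
t: 19.68
position: [0.5214, 0.0975, 0.1506]
tool_rot: [[0.979, 0.204, 0.002], [0.204, -0.979, -0.001], [0.001, 0.001, -1.0]]
contact_force: [-10.7, 0.3, 25.8]
finger_gap: 0.0004
grip_force: 12.9
```

The cover is firmly down: contact is at its home height, with 26 N and no travel. Next is the wing.

servo_tool(motion=[[[0, 0, 40, 0, 0.2], [0, 0, 90, 10, 0.2], [20, 4, 100, 20, 0.2], [45, 8, 100, 30, 0.2], [69, 13, 100, 40, 0.2]]])

```text
t: 20.3
position: [0.5905, 0.1107, 0.2461]
tool_rot: [[0.615, 0.789, 0.0], [0.789, -0.615, 0.0], [0.0, 0.0, -1.0]]
contact_force: [-0.7, 0.2, -0.4]
finger_gap: 0.0368
grip_force: 0.0
```

servo_tool(motion=[[[0, 0, 0, 10, 0.2], [0, 0, 0, 20, 0.2], [0, 0, 0, 30, 0.2], [0, 0, 0, 40, 0.2], [0, 0, 0, 50, 0.2]]])

```text
t: 20.92
position: [0.5896, 0.1106, 0.2457]
tool_rot: [[-0.209, 0.978, -0.001], [0.978, 0.209, 0.0], [0.0, -0.001, -1.0]]
contact_force: [-0.2, -0.1, 0.1]
finger_gap: 0.0364
grip_force: 0.0
```

```bash
python3 - <<'E'
from rig import *
import cv2,numpy as np
s=read_camera("side")[:,:,::-1]
cv2.imwrite("pics/g6.png",cv2.resize(np.ascontiguousarray(s[150:240,290:410]),None,fx=6,fy=6,interpolation=cv2.INTER_CUBIC))
st=get_state();print(st["t"],st["position"],st["tool_rot"].round(3).tolist() if hasattr(st["tool_rot"],'round') else st["tool_rot"],st["finger_gap"],st["qpos"])
E
```

```text
20.975 [0.58957724 0.11055686 0.24565133] [[-0.214, 0.977, -0.001], [0.977, 0.214, 0.0], [0.0, -0.001, -1.0]] 0.03673092006785844 [-1.58779762e-02  2.03558546e-01  1.48427287e+00  1.19591611e-05
  1.45435513e+00 -2.31610399e-01]
```

View pics/g6.png

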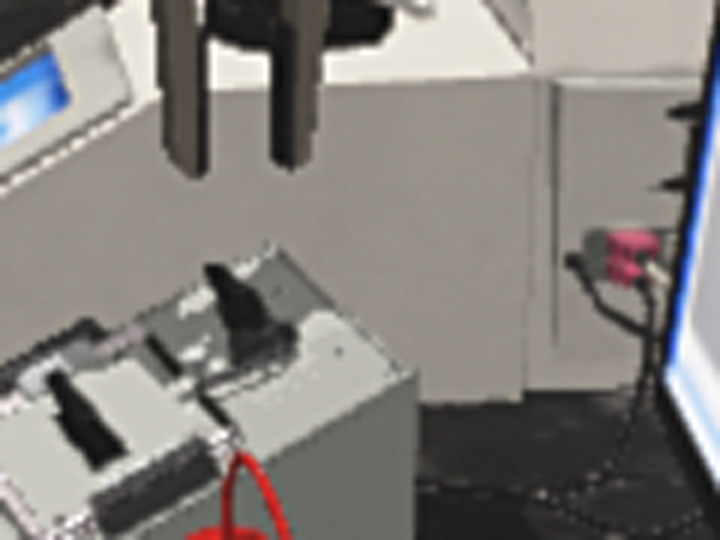

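The open fingers, at (190,170) and (295,160), straddle the wing at (240,300) directly below. I'll descend and grip.

servo_tool(motion=[[[0, 0, -25, 0, 0.2], [0, 0, -45, 0, 0.2], [0, 0, -57, 0, 0.2], [0, 0, -64, 0, 0.2], [0, 0, -64, 0, 0.2]]], squeeze=20)

```text
t: 21.6
position: [0.5896, 0.1105, 0.1819]
tool_rot: [[-0.203, 0.979, -0.0], [0.979, 0.203, 0.0], [0.0, -0.0, -1.0]]
contact_force: [0.4, -0.1, 0.0]
finger_gap: 0.037
grip_force: 0.0
```

servo_tool(motion=[[[0, 0, 0, 0, 0.4], [0, 0, 0, 0, 0.6], [0, 0, 0, 0, 1], [0, 0, 0, 0, 1]]], squeeze=10)

```text
t: 22.1
position: [0.5878, 0.1101, 0.1827]
tool_rot: [[-0.204, 0.979, -0.005], [0.979, 0.204, -0.001], [-0.0, -0.005, -1.0]]
contact_force: [-8.7, -2.2, 5.9]
finger_gap: 0.0147
grip_force: 9.5
```

servo_tool(motion=[[[-3, -0.5, 0, -5, 1], [-3, -0.5, 0, -13, 1], [-3, -0.5, 0, -21, 1], [-3, -0.5, 0, -29, 1]]], squeeze=15)

```text
t: 22.6
position: [0.587, 0.1099, 0.1834]
tool_rot: [[0.301, 0.954, 0.001], [0.954, -0.301, -0.0], [-0.0, 0.001, -1.0]]
contact_force: [-2.8, -0.5, 4.4]
finger_gap: 0.0132
grip_force: 14.8
```

servo_tool(motion=[[[0, 0, 0, -8, 1], [0, 0, 0, -16, 1], [0, 0, 0, -24, 1], [0, 0, 0, -32, 1]]], squeeze=25)

```text
t: 23.1
position: [0.586, 0.1098, 0.184]
tool_rot: [[0.76, 0.65, -0.001], [0.65, -0.76, -0.001], [-0.002, -0.0, -1.0]]
contact_force: [-9.7, -1.5, 10.5]
finger_gap: 0.0114
grip_force: 25.7
```

servo_tool(motion=[[[-2, 0, 1, -8, 1], [-2, 0, 1, -16, 1], [-2, 0, 1, -24, 1], [-2, 0, 1, -28, 1]]], squeeze=35)

```text
t: 23.6
position: [0.5846, 0.1095, 0.1848]
tool_rot: [[0.975, 0.221, 0.0], [0.221, -0.975, -0.002], [-0.0, 0.002, -1.0]]
contact_force: [-6.7, -2.6, 7.3]
finger_gap: 0.0137
grip_force: 47.5
```

servo_tool(motion=[[[0, 0, 0, -2, 1], [0, 0, 0, -3, 1], [0, 0, 0, -3, 1]]])

```text
t: 23.98
position: [0.5846, 0.1096, 0.1847]
tool_rot: [[0.985, 0.171, 0.0], [0.171, -0.985, -0.002], [0.0, 0.002, -1.0]]
contact_force: [-6.1, -2.8, 5.9]
finger_gap: 0.0143
grip_force: 39.0
```

```bash
python3 - <<'E'
from rig import *
import numpy as np
st=get_state();print(st["t"],st["position"],np.degrees(np.arctan2(st["tool_rot"][1][0],st["tool_rot"][0][0]))-11.65,st["finger_gap"],st["contact_force"],st["wrist_torque"])
E
```

```text
23.975 [0.58462333 0.10958343 0.18470313] -1.7864768473882542 0.014296327343519159 [-6.0882372  -2.76310506  5.93339495] [-0.29309223  0.53390502  0.95213432]
```

servo_tool(motion=[[[0, 0, 0, 0, 0.3], [0, 0, 0, 5, 0.3], [0, 0, 0, 5, 0.5], [0, 0, 0, 5, 1], [0, 0, 0, 5, 1]]], squeeze=3)

```text
t: 24.6
position: [0.5849, 0.1098, 0.183]
tool_rot: [[0.967, 0.254, 0.0], [0.254, -0.967, -0.001], [0.0, 0.001, -1.0]]
contact_force: [-0.2, -2.0, -0.3]
finger_gap: 0.0163
grip_force: 2.6
```

servo_tool(motion=[[[0, 0, 0, 0, 1], [0, 0, 0, 0, 1]]])

```text
t: 24.85
position: [0.5848, 0.1098, 0.183]
tool_rot: [[0.967, 0.254, 0.0], [0.254, -0.967, -0.0], [-0.0, 0.0, -1.0]]
contact_force: [-0.2, -2.6, -1.2]
finger_gap: 0.0164
grip_force: 2.7
```

servo_tool(motion=[[[1, 0, 0, 0, 1], [1, 0, 0, -6, 1], [1, 0, 0, -12, 1], [1, 0, 0, -16, 1], [1, 0, 0, -16, 1]]], squeeze=40)

```text
t: 25.48
position: [0.585, 0.1103, 0.1831]
tool_rot: [[1.0, -0.019, -0.002], [-0.019, -1.0, -0.0], [-0.002, 0.0, -1.0]]
contact_force: [-5.5, -2.6, 2.6]
finger_gap: 0.0117
grip_force: 51.4
```

```bash
python3 - <<'E'
from rig import *
import numpy as np
st=get_state();print(st["t"],st["position"],np.degrees(np.arctan2(st["tool_rot"][1][0],st["tool_rot"][0][0]))-11.65,st["finger_gap"],st["grip_force"],st["contact_force"],st["wrist_torque"])
E
```

```text
25.475 [0.5849507  0.11027836 0.18308223] -12.732718078564732 0.011678863346099053 51.429650746285915 [-5.54571402 -2.59812431  2.63289527] [-0.37236405  0.55035095  1.23394051]
```

servo_tool(motion=[[[0, 0, 0, 0, 0.4], [0, 0, 0, 8, 0.4], [0, 0, 0, 16, 0.4], [0, 0, 0, 16, 1], [0, 0, 0, 16, 1]]], squeeze=3)

```text
t: 26.1
position: [0.586, 0.1102, 0.1832]
tool_rot: [[0.968, 0.252, 0.001], [0.252, -0.968, 0.001], [0.001, -0.0, -1.0]]
contact_force: [0.4, -0.1, -0.2]
finger_gap: 0.01
grip_force: 0.6
```

servo_tool(motion=[[[0, 0, 0, 0, 1], [0, 0, 0, 0, 1]]])

```text
t: 26.35
position: [0.5859, 0.1102, 0.1831]
tool_rot: [[0.967, 0.254, 0.0], [0.254, -0.967, 0.0], [0.001, -0.0, -1.0]]
contact_force: [0.9, 1.0, 0.3]
finger_gap: 0.0093
grip_force: 3.0
```

At low force the gap is 9.3 mm with the tool at 87°, so the pads lie flat on the wing and it is at its end stop. I'll release and retreat.

servo_tool(motion=[[[0, 0, 0, 0, 0.3], [0, 0, 0, 0, 0.2], [0, 0, 30, 0, 0.2], [0, 0, 80, 0, 0.2], [-30, 0, 120, 0, 0.2]]])

```text
t: 26.98
position: [0.5564, 0.1097, 0.3048]
tool_rot: [[0.967, 0.254, 0.001], [0.254, -0.967, -0.0], [0.001, 0.0, -1.0]]
contact_force: [0.2, 0.1, 0.2]
finger_gap: 0.0371
grip_force: 0.0
```

servo_tool(motion=[[[-50, 0, 0, 0, 0.2], [-100, 0, 0, 0, 0.2], [-150, 0, 0, 0, 0.2], [-200, 0, 0, 0, 0.2], [-200, 0, 0, 0, 0.2]]])

```text
t: 27.6
position: [0.3539, 0.1103, 0.3035]
tool_rot: [[0.967, 0.255, 0.002], [0.255, -0.967, -0.0], [0.002, 0.001, -1.0]]
contact_force: [0.0, 0.5, 0.4]
finger_gap: 0.0368
grip_force: 0.0
```

```bash
cat >> fit.py <<'E'
im=read_camera("side"); g=cv2.cvtColor(im,cv2.COLOR_RGB2GRAY)
# sample dark-pixel fit of the wing: compare predicted top-bar masks for several angles
def score(n,th):
    g=cv2.cvtColor(read_camera(n),cv2.COLOR_RGB2GRAY) if n not in G else G[n]; G[n]=g
    k=np.zeros((480,640),np.uint8); c,s=np.cos(th),np.sin(th)
    P=[(79+a*c+b*s,-a*s+b*c,z) for z in(22,42) for a in(-4.5,4.5) for b in(-21,21)]
    q=proj(n,np.array([W(p) for p in P])/1e3).round().astype(np.int32); cv2.fillConvexPoly(k,cv2.convexHull(q),1)
    return round(float((g[k>0]<70).mean()),2)
G={}
for d in(0,40,60,70,80,86): print(d,[score(n,np.radians(d)) for n in("side","top")])
print(get_state()["position"])
E
python3 fit.py | tail -7
```

```text
0 [0.68, 0.38]
40 [0.78, 0.59]
60 [0.69, 0.73]
70 [0.68, 0.69]
80 [0.66, 0.71]
86 [0.65, 0.69]
[0.35644852 0.10997398 0.30335029]
```

```bash
python3 -c "
from rig import *
print(close_job())"
```

```text
the job is handed in; nothing more can be done
None
```

I handed the job in after about 28 s: by force readings the relays are home and the cover is pressed down, and by the pads lying flat on it at 87° the wing is at its end stop; I did not view a picture after the wing turn.

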